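Turn the tasting dish to its carton without rolling the truffle

ROBOT

A 6-joint arm with a two-finger parallel gripper is mounted at the origin on a cart in front of the work surface, level with it; the furniture and walls round the work are solid. World frame = base frame: x ahead of the robot, y to its left, z up, the work surface at z = 0. Lengths are in m, angles in degrees, forces in N, time in s.
With the tool pointing down it reaches from about 0.275 to 0.75 m from the base axis. Payload 10.2 kg.
Tool frame: the origin (TCP) lies on the centre line of the jaws, within the pads' length; the fingertips stand 25 mm ahead of it and the grasp point (between the pads) lies 6 mm ahead of it; z points along the fingers, y is the line along which they close (so a half turn about z gives the same grasp; the last joint's range is limited). The gripper opens to 88 mm and grips with 3 to 60 N. Pads are 18 mm wide; open, the fingers measure 123 mm over their backs; the gripper's body (75 mm by 187 mm) begins 45 mm behind the grasp point.
Start: joints at [-88.43, 17.928, 85.812, -0, 76.261, -12.8], TCP at [0.13, -0.509, 0.264] pointing down, gripper open.
Joint ranges: [-168.41, 168.41], [-55.51, 124.54], [10.69, 146.95], [-70.63, 250.63], [1, 178], [-165.06, 165.06]. Speed limits (degrees/s): [136.94, 136.94, 172.46, 180, 180, 180].

INTERFACE

Orientations are given as a 3x3 rotation matrix whose columns are the frame's x, y, z axes.
In Python, from cell import r gives the robot as it stands.
- The arm moves only by the shell command python3 shift.py 'ROWS' [OPENING]. ROWS is rows parted by semicolons, their numbers by spaces, 1 to 5 of them, each of 6 numbers: dx, dy, dz in m, then a rotation vector rx, ry, rz in degrees; each row shifts and turns the commanded pose from where the row before left it, along the tool's axes as they then stand; what a row does not reach is not made up. A row lasts 1/8 s, in which the tool goes at most 0.0625 m and 10.7 degrees, less where a joint would pass 70% of its speed; a pose out of reach is approached as far as the arm can. OPENING is the finger opening in m, set as the command begins (- or left out keeps the last). The fingers move at their own pace and stop on an object; the grip force is fixed at half the most. Time passes only in rows, so rows that do not move let the fingers close. It prints the time, the measured TCP pose, the force, the opening and the grip force at its end.
- r.get_obs(): the state, without advancing time (a new reading comes with each control period).
- r.grab_frame(name): name is "scene" or "top"; returns (picture, depth): 400x640x3 uint8, red, green, blue; 400x640 float32, m along the optical axis (not along the pixel's ray), 0 where there is no reading.
- r.camera_info(name): a dict with "mtx" (3x3 intrinsics, pixels), "position" and "attitude" of the camera in the world. Camera axes: x right, y down, z forward; pixel columns grow to the right and rows downward; lengths in m; the calibration is good to about 2 mm. A picture is of the moment at which its call begins. camera_info takes no time and is no camera call.
- r.finish_job(): hands the job in; it is judged then, once.
The state is a dict: "time": time; "joint_positions": joint angles; "joint_velocities": joint speeds; "effort": joint torques, N m; "ee_pos": TCP position; "eef_rot": TCP orientation; "contact_force": force on the tool from outside, world axes, zero at the start; "ft_torque": the same for the moment, N m; "width": finger opening in m; "gripper_force": force on a finger pad.
Only numpy, scipy, OpenCV 4.12 (cv2) and the standard library are available. Lean on these libraries where they do the work, as an engineer would, in place of code of your own. Each camera call takes 0.05 s, during which the arm holds its last target. There are 200 camera calls.

TASK

Take the white tasting dish by the wooden grip of its arched handle and lift it straight up, well clear of its stand; only then turn it a quarter turn, the short way, so that its red-dotted lip points at the purple carton standing beside it, the one the truffle came from. Keep the dish level and over its stand, the loose truffle resting in the middle of the well and untouched by the fingers, and leave both cartons where they stand. Finish while still holding the dish up like this, about 10 cm above the stand: do not put it down or let go.

Things in the scene. Friction and masses are not known exactly. Their poses are not given: they have to be found in the camera images.
- dish: White round dish, 136 mm wide, 23.5 mm high, 0.3 kg; well: shallow 15 degree cone. Origin: centre of the underside of its 76 mm foot, 22 mm above the table at the start; z up. +x points to its one lip, a 26 mm wide tongue reaching 105 mm from the axis, with a red dot; it starts towards the robot, about square to the line between the cartons. A thin brass arch spans it in its y-z plane.
- dish_grip (a point): Centre of the wooden grip bar at the top of the arch, on the dish's axis, 95 mm above its origin: 117 mm above the table at the start. The bar runs along the dish's y: 56 mm long, 16 mm high, 14 mm thick; pinch it from above, fingers closing along the dish's x. Below the bar it is clear down to the truffle's top, 51 mm under the bar.
- dish_well (a point): Middle of the well's floor on the dish's axis, 8 mm above the dish's origin: the truffle rests here.
- dish_lip (a point): Red dot on top of the lip, 92 mm from the dish's axis along its +x, 23.5 mm above its origin.
- truffle_center (a point): Centre of the purple, hard-coated truffle, a loose ball 28 mm across, about 16 g. Resting in the well its centre is 14 mm above dish_well. It rolls freely when the dish is tilted or jerked.
- stand: Dark turned-wood stand, 112 mm across, 22 mm high, fixed to the table. Origin: centre of its underside, z = 0. Its place varies.
- purple_carton: Purple folding carton, 28 x 60 x 91 mm, standing upright and loose on the table about 0.2 m to the left or to the right of the stand (it varies). Origin: centre of its underside. The lip must end up pointing at it.
- cream_carton: Cream folding carton, 38 x 50 x 126 mm, standing upright and loose on the other side of the stand. Origin: centre of its underside.

How it is judged:
By the outcome, as a careful person would: the job done as asked, in the order asked, and still so for the second after the job is handed in, while the arm keeps its last pose, push and grip.
It also fails if it takes over 38 s, if anything falls off the work surface, if the arm or the gripper's body presses on something with over 40 N, if the wrist force passes 120 N, or if a joint passes its speed limit or range.

## Working session

There is one attempt and no reset: what is moved stays moved. The work goes in short steps, Python scripts to look and compute and a shell command to move; the robot and the scene stay as the last step left them, time stands still between calls to the robot, and variables do not carry over. Pictures are saved under pics/ and viewed, at most 10 in all, crops included, and the job is handed in when it is done.

```bash
ls; mkdir -p pics
python3 - <<'E'
from cell import r
import cv2,numpy as np
for n in("scene","top"):
    p,d=r.grab_frame(n); cv2.imwrite(f"pics/{n}0.png",p[:,:,::-1]); np.savez(f"{n}0.npz",p=p,d=d)
    c=r.camera_info(n); print(n,c)
o=r.get_obs(); print(o["ee_pos"],o["eef_rot"],o["time"],o["width"])
E
```

```text
cell.py
pics
shift.py
scene {'mtx': array([[416.43808069,   0.        , 318.47921531],
       [  0.        , 416.43808069, 204.94171209],
       [  0.        ,   0.        ,   1.        ]]), 'position': array([-0.03634603,  0.63602498,  0.69338974]), 'attitude': array([[-0.72299768, -0.41819551,  0.54989714],
       [-0.69073483,  0.42301971, -0.58646375],
       [ 0.01263918, -0.80384504, -0.59470447]])}
top {'mtx': array([[520.19680678,   0.        , 323.29284218],
       [  0.        , 520.19680678, 191.37547229],
       [  0.        ,   0.        ,   1.        ]]), 'position': array([0.39485812, 0.03462095, 1.13749555]), 'attitude': array([[ 0.00553491, -0.99451501,  0.10444741],
       [-0.99984662, -0.00376827,  0.01710398],
       [-0.01661658, -0.10452606, -0.99438332]])}
[ 0.13025188 -0.50837616  0.26322515] [[ 9.68712945e-01  2.48183846e-01 -9.09717444e-05]
 [ 2.48183777e-01 -9.68712241e-01  1.18621222e-03]
 [ 2.06273269e-04 -1.17167685e-03 -9.99999292e-01]] 0.1 0.08781542050013129
```

View pics/scene0.png

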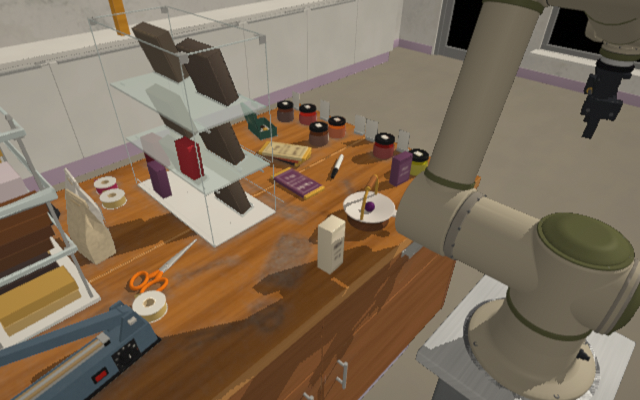

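View pics/top0.png

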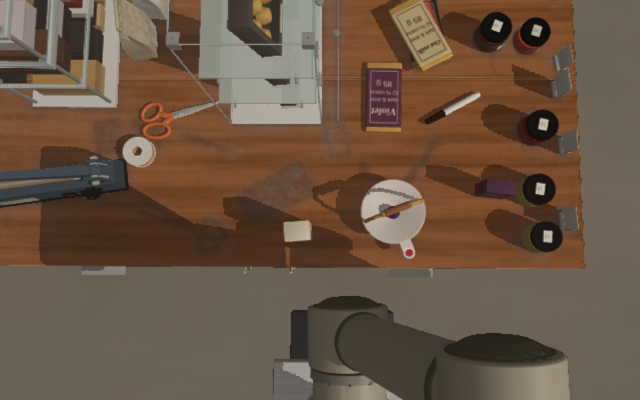

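The top view shows the dish at about (393,211), the lip dot at (409,252), the bar from (365,221) to (424,201), the purple carton at (497,188) on the right (−y), and the cream carton at (297,231). In the scene view the arch is at (371,190) and the truffle at (369,207).

```bash
cat > h.py <<'E'
import numpy as np,cv2
from cell import r
def cloud(n,d):
    c=r.camera_info(n);K=c["mtx"];v,u=np.mgrid[:400,:640]
    return (np.dstack([(u-K[0,2])/K[0,0],(v-K[1,2])/K[1,1],np.ones_like(d)])*d[...,None])@c["attitude"].T+c["position"]
def ray(n,u,v):
    c=r.camera_info(n);w=c["attitude"]@np.linalg.inv(c["mtx"])@[u,v,1];return c["position"],w/np.linalg.norm(w)
def plane(n,u,v,z):
    p,w=ray(n,u,v);return p+w*(z-p[2])/w[2]
def tri(a,b):
    (p,w),(q,s)=ray("top",*a),ray("scene",*b)
    t=np.linalg.lstsq(np.c_[w,-s],q-p,rcond=None)[0];A=p+w*t[0];B=q+s*t[1]
    return (A+B)/2,np.linalg.norm(A-B)
def box(m,x0,x1,y0,y1):
    k=np.zeros(m.shape,bool);k[y0:y1,x0:x1]=1;return m&k
E
python3 - <<'E'
from h import *
im={};
cr={"top":(350,440,170,270),"scene":(338,400,165,235)}
cen={}
for n in cr:
    f=np.load(n+"0.npz");p,d=f["p"],f["d"];H=cv2.cvtColor(p,cv2.COLOR_RGB2HSV).astype(int);P=cloud(n,d)
    h,s,v=H[...,0],H[...,1],H[...,2];x0,x1,y0,y1=cr[n]
    ms={"dot":box(((h<6)|(h>172))&(s>150)&(v>90),*cr[n]),"white":box((s<40)&(v>120),*cr[n]),
        "bar":box((P[...,2]>.105)&(P[...,2]<.14)&(d>0),*cr[n]),
        "truf":box((h>130)&(h<168)&(s>60),*cr[n])}
    for k,m in ms.items():
        ys,xs=np.nonzero(m)
        if len(xs)==0: print(n,k,0);continue
        Q=P[m];print(n,k,len(xs),"px",xs.mean().round(1),ys.mean().round(1),"med",np.median(Q,0).round(4),"min",Q.min(0).round(3),"max",Q.max(0).round(3))
        cen[n,k]=(xs.mean(),ys.mean())
        if k=="bar":
            q=Q[:,:2]-Q[:,:2].mean(0);w=np.linalg.svd(q)[2][0];print(" bar dir",w,"yaw",np.degrees(np.arctan2(w[1],w[0])),"mid",Q.mean(0), "ext",np.ptp(q@w))
    c=cv2.resize(p[y0:y1,x0:x1,::-1],None,fx=5.5,fy=5.5,interpolation=0);im[n]=c
    for k,(a,b,z) in {"purple":((470,525,170,205),(385,418,145,190),.091),"cream":((280,315,215,245),(312,350,210,275),.126)}.items():
        m=box(abs(P[...,2]-z)<.006,*(a if n=="top" else b))
        if m.any():
            Q=P[m];rc=cv2.minAreaRect(Q[:,:2].astype(np.float32));print(n,k,m.sum(),Q.mean(0).round(4),rc)
for k in("dot","bar","truf"):
    if ("top",k)in cen and("scene",k)in cen: print("tri",k,tri(cen["top",k],cen["scene",k]))
H=max(i.shape[0] for i in im.values())
o=np.hstack([cv2.copyMakeBorder(i,0,H-i.shape[0],0,0,0) for i in im.values()])
k=min(1,800/o.shape[1],600/o.shape[0]);cv2.imwrite("pics/crop.png",cv2.resize(o,None,fx=k,fy=k))
E
```

```text
top dot 35 px 408.6 252.2 med [ 0.3834 -0.1253  0.0462] min [ 0.377 -0.13   0.042] max [ 0.39  -0.119  0.049]
top white 2611 px 393.4 214.1 med [ 0.459  -0.0964  0.0404] min [ 0.345 -0.19  -0.047] max [0.535 0.035 1.137]
top bar 302 px 396.7 208.7 med [ 0.4675 -0.0918  0.1217] min [ 0.449 -0.14   0.105] max [ 0.489 -0.046  0.129]
 bar dir [ 0.35302553 -0.93561369] yaw -69.32751802742739 mid [ 0.46826846 -0.09167234  0.11978152] ext 0.10008402878424405
top truf 29 px 394.5 215.4 med [ 0.4597 -0.096   0.0523] min [ 0.456 -0.103  0.047] max [ 0.464 -0.086  0.057]
top purple 418 [ 0.516  -0.3054  0.0894] ((0.5161026120185852, -0.30583202838897705), (0.06089383363723755, 0.028788791969418526), 83.53191375732422)
top cream 500 [0.4243 0.104  0.1244] ((0.4244726002216339, 0.10413488745689392), (0.03841884434223175, 0.05010208860039711), 4.656323432922363)
scene dot 0
scene white 982 px 369.5 207.0 med [ 0.4617 -0.0948  0.0428] min [-0.036 -0.232  0.011] max [0.693 0.636 0.693]
scene bar 214 px 358.3 200.5 med [ 0.4538 -0.0611  0.1231] min [ 0.403 -0.133  0.105] max [0.483 0.105 0.129]
 bar dir [-0.29799863  0.9545663 ] yaw 107.33743562964722 mid [ 0.44061617 -0.01309329  0.12075474] ext 0.2498565036569123
scene truf 249 px 387.6 183.8 med [ 0.5064 -0.2764  0.0454] min [-0.036 -0.294  0.003] max [0.531 0.636 0.693]
scene purple 137 [ 0.5135 -0.3021  0.091 ] ((0.5145264863967896, -0.3054179251194), (0.06196177378296852, 0.03008008375763893), 83.12400817871094)
scene cream 310 [0.4212 0.107  0.1258] ((0.4227606952190399, 0.10456821322441101), (0.040639955550432205, 0.05127444863319397), 6.816440105438232)
tri bar (array([ 0.48399893, -0.09159459,  0.05329267]), np.float64(0.027489797943797654))
tri truf (array([ 0.4403548 , -0.09545354,  0.12757808]), np.float64(0.03399372564395731))
```

View pics/crop.png

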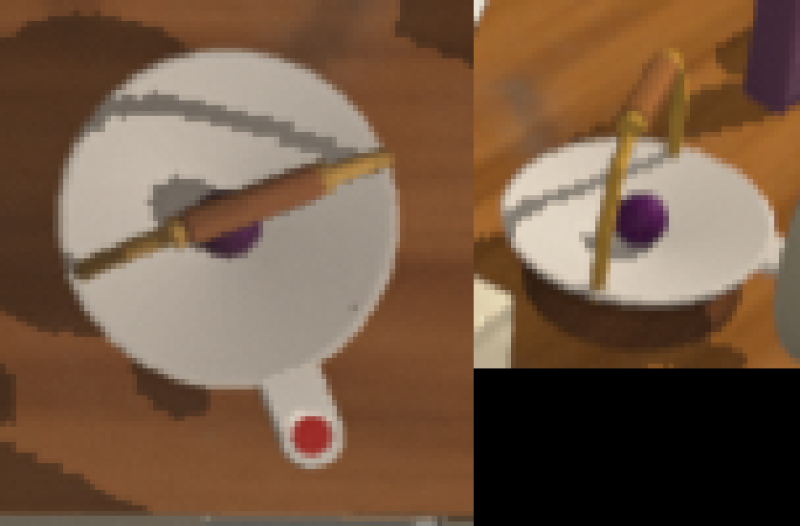

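The crop shows the wood bar centred near (398.5,209) in the top view and (372,182) in the scene view. The truffle sits in the middle under it, and the lip has its red dot on the robot side.

```bash
python3 - <<'E'
from h import *
print("tri bar",tri((398.5,209),(371.9,181.7)))
f=np.load("scene0.npz");P=cloud("scene",f["d"]);m=box((P[...,2]>.108)&(P[...,2]<.135),357,390,165,200)
Q=P[m];print("scene bar",len(Q),Q.mean(0),Q.max(0),Q.min(0))
f=np.load("top0.npz");P=cloud("top",f["d"]);m=box((P[...,2]>.11)&(P[...,2]<.14),350,440,170,270)
Q=P[m];print("top bar",len(Q),Q.mean(0),"p90 z",np.percentile(Q[:,2],90)); 
H=cv2.cvtColor(f["p"],cv2.COLOR_RGB2HSV);w=box((P[...,2]>.025)&(P[...,2]<.06),350,440,170,243)
c=max(cv2.findContours(w.astype(np.uint8),0,1)[0],key=cv2.contourArea)[:,0]
X=np.array([plane("top",u,v,.0455)[:2] for u,v in c]);
ctr,R=cv2.minEnclosingCircle(X[X[:,0]>.42].astype(np.float32));print("rim",ctr,R)
w=Q[:,:2]-Q[:,:2].mean(0);a=np.linalg.svd(w)[2][0];
C=np.array([.4685,-.0922]);dot=plane("top",408.6,252.2,.0455)[:2];print("dot",dot,np.linalg.norm(dot-C))
print("bar yaw",np.degrees(np.arctan2(*(a if a[1]<0 else -a)[::-1])),"dotyaw",np.degrees(np.arctan2(*(dot-C)[::-1])))
cart=np.array([.515,-.3056]);print("carton yaw",np.degrees(np.arctan2(*(cart-C)[::-1])))
o=r.get_obs();print(o["eef_rot"].T@(np.r_[C,.26]-o["ee_pos"]), np.degrees(np.arctan2(o["eef_rot"][1,1],o["eef_rot"][0,1])))
E
python3 shift.py '0.043 -0.032 0 0 0 0;0.043 -0.032 0 0 0 0;0.043 -0.032 0 0 0 0;0.043 -0.032 0 0 0 0;0.043 -0.032 0 0 0 0' 0.088
python3 shift.py '0.043 -0.032 0 0 0 0;0.043 -0.032 0 0 0 0;0.043 -0.032 0 0 0 0;0.043 -0.032 0 0 0 0;0.04 -0.03 0 0 0 0'
python3 shift.py '0 0 0 0 0 -10;0 0 0 0 0 -10;0 0 0 0 0 -10;0 0 0 0 0 -10;0 0 0 0 0 -10'
python3 shift.py '0 0 0 0 0 -10;0 0 0 0 0 -10;0 0 0 0 0 -10;0 0 0 0 0 -10;0 0 0 0 0 -6'
cat > t.py <<'E'
from h import *
o=r.get_obs();R=o["eef_rot"];y=np.degrees(np.arctan2(R[1,1],R[0,1]))
print(o["time"],o["ee_pos"].round(4),"yaw",y.round(2),"tilt axis",R[:,2].round(4),"to grasp (tool)",(R.T@(np.r_[.4685,-.0925,.123]-o["ee_pos"])).round(4),"q",np.round(o["joint_positions"],1),"F",o["contact_force"].round(2),"w",o["width"],o["gripper_force"])
E
python3 t.py
```

```text
time: 0.72
ee_pos: [0.2996, -0.2987, 0.2636]
eef_rot: [[0.969, 0.248, -0.0], [0.248, -0.969, 0.0], [0.0, -0.0, -1.0]]
contact_force: [0.7, -0.7, -0.5]
width: 0.0879
gripper_force: 0.0
time: 1.35
ee_pos: [0.4658, -0.0928, 0.2636]
eef_rot: [[0.969, 0.249, -0.0], [0.249, -0.969, 0.0], [-0.0, -0.0, -1.0]]
contact_force: [0.3, -0.0, 0.2]
width: 0.0877
gripper_force: 0.0
time: 1.98
ee_pos: [0.4649, -0.0945, 0.2634]
eef_rot: [[0.427, 0.904, -0.001], [0.904, -0.427, 0.0], [0.0, -0.001, -1.0]]
contact_force: [0.6, -0.0, -0.6]
width: 0.0882
gripper_force: 0.0
time: 2.6
ee_pos: [0.4649, -0.0945, 0.2634]
eef_rot: [[-0.352, 0.936, -0.001], [0.936, 0.352, 0.0], [0.001, -0.0, -1.0]]
contact_force: [-0.4, -0.6, -0.6]
width: 0.0882
gripper_force: 0.0
2.6 [ 0.4649 -0.0945  0.2634] yaw 20.61 tilt axis [-6.e-04  3.e-04 -1.e+00] to grasp (tool) [0.0005 0.0042 0.1404] q [-25.7  11.6  94.1   0.   74.4 -46.3] F [-0.37 -0.57 -0.6 ] w 0.08815437709357758 0.0
```

```bash
python3 shift.py '0.0005 0.004 0.03 0 0 0.1;0 0 0.03 0 0 0;0 0 0.03 0 0 0;0 0 0.02 0 0 0;0 0 0 0 0 0' 0.088 | head -2
python3 t.py
python3 - <<'E'
from h import *
a=r.grab_frame("top")[0][150:290,330:470,::-1];b=r.grab_frame("scene")[0][130:250,310:450,::-1]
cv2.imwrite("pics/pre.png",np.hstack([cv2.resize(a,(400,400)),cv2.resize(b,(400,400))]))
E
```

```text
time: 3.22
ee_pos: [0.4679, -0.0924, 0.1526]
3.225 [ 0.4679 -0.0924  0.1526] yaw 20.27 tilt axis [-0.0028  0.0013 -1.    ] to grasp (tool) [-0.0003  0.0006  0.0296] q [-25.3  19.2 102.2   0.   58.8 -45.6] F [0.19 0.1  0.47] w 0.08783133322167384 0.0
```

View pics/pre.png

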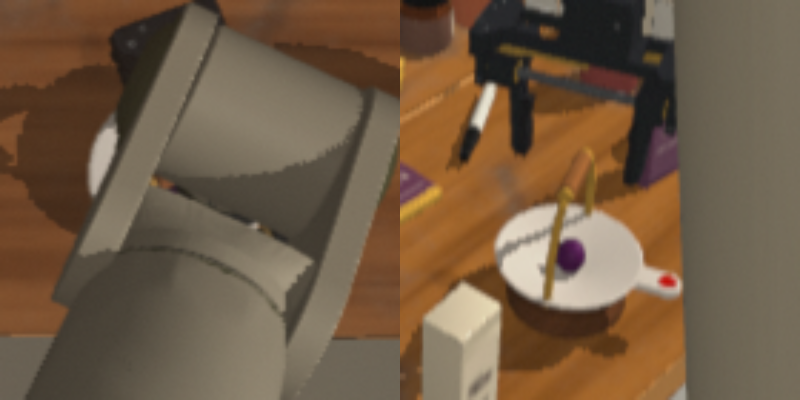

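The fingers straddle the bar and the truffle is centred. I'll go down and close in stages.

```bash
python3 shift.py '0 0.0005 0.015 0 0 -0.4;0 0 0.0145 0 0 0;0 0 0 0 0 0;0 0 0 0 0 0' 0.04|head -2; python3 t.py
python3 shift.py '0 0 0 0 0 0;0 0 0 0 0 0;0 0 0 0 0 0' 0.022|tail -2;python3 shift.py '0 0 0 0 0 0;0 0 0 0 0 0' 0.018|tail -2
python3 shift.py '0 0 0 0 0 0;0 0 0 0 0 0;0 0 0 0 0 0;0 0 0 0 0 0' 0.008; python3 t.py
```

```text
time: 3.82
ee_pos: [0.4692, -0.0926, 0.1243]
3.825 [ 0.4692 -0.0926  0.1243] yaw 20.67 tilt axis [ 1.e-04 -1.e-04 -1.e+00] to grasp (tool) [ 0.0003 -0.0006  0.0013] q [-25.2  21.7 103.7  -0.   54.6 -45.9] F [0.19 0.43 0.23] w 0.0500343916262471 0.0
width: 0.0223
gripper_force: 0.0
width: 0.018
gripper_force: 0.0
time: 4.95
ee_pos: [0.469, -0.0925, 0.1242]
eef_rot: [[-0.353, 0.936, -0.0], [0.936, 0.353, 0.0], [0.0, -0.0, -1.0]]
contact_force: [-1.6, -1.0, 0.9]
width: 0.0136
gripper_force: 30.0
4.95 [ 0.469  -0.0925  0.1242] yaw 20.67 tilt axis [-2.e-04  0.e+00 -1.e+00] to grasp (tool) [ 0.0002 -0.0004  0.0012] q [-25.2  21.7 103.7  -0.   54.6 -45.9] F [-1.59 -0.96  0.92] w 0.013601683190884343 29.997236542403698
```

```bash
python3 shift.py '0 0 -0.001 0 0 0;0 0 -0.002 0 0 0;0 0 -0.003 0 0 0;0 0 -0.004 0 0 0;0 0 -0.004 0 0 0'
python3 shift.py '0 0 -0.005 0 0 0;0 0 -0.005 0 0 0;0 0 -0.005 0 0 0;0 0 -0.005 0 0 0;0 0 -0.005 0 0 0'|tail -3
python3 shift.py '0 0 -0.005 0 0 0;0 0 -0.005 0 0 0;0 0 -0.005 0 0 0;0 0 -0.005 0 0 0;0 0 -0.005 0 0 0'|tail -3
python3 shift.py '0 0 -0.005 0 0 0;0 0 -0.005 0 0 0;0 0 -0.005 0 0 0;0 0 -0.005 0 0 0;0 0 -0.004 0 0 0'|tail -3
python3 shift.py '0 0 -0.004 0 0 0;0 0 -0.003 0 0 0;0 0 -0.002 0 0 0;0 0 -0.001 0 0 0;0 0 0 0 0 0'|tail -3
python3 t.py
python3 - <<'E'
from h import *
a=r.grab_frame("top")[0][150:290,330:470,::-1];b,d=r.grab_frame("scene");b=b[60:250,280:470,::-1]
cv2.imwrite("pics/up.png",np.hstack([cv2.resize(a,(400,400)),cv2.resize(b,(400,400))]))
E
```

```text
time: 5.58
ee_pos: [0.4691, -0.0925, 0.1386]
eef_rot: [[-0.353, 0.936, 0.0], [0.936, 0.353, -0.0], [-0.0, 0.0, -1.0]]
contact_force: [-0.3, -0.1, -4.2]
width: 0.0133
gripper_force: 30.0
contact_force: [-0.0, 0.2, -3.8]
width: 0.0138
gripper_force: 30.0
contact_force: [-0.7, 1.2, -4.9]
width: 0.0137
gripper_force: 30.0
contact_force: [-0.1, 1.0, -4.1]
width: 0.0135
gripper_force: 30.0
contact_force: [-0.4, -0.6, -3.8]
width: 0.0134
gripper_force: 30.0
8.075 [ 0.469  -0.0925  0.2222] yaw 20.67 tilt axis [-0.  0. -1.] to grasp (tool) [ 0.0002 -0.0005  0.0992] q [-25.2  14.2  97.2   0.   68.6 -45.9] F [-0.4  -0.56 -3.8 ] w 0.013375249504969766 29.99121118336916
```

View pics/up.png

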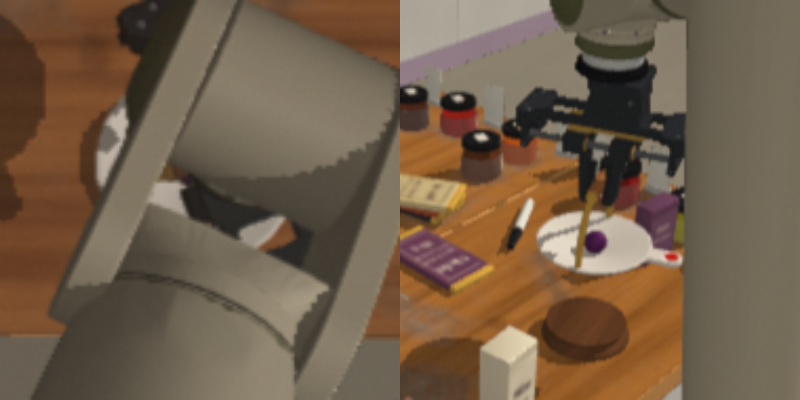

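Clear of the stand at (585,325) in the crop, with the dish level and the truffle centred. Next is the 82° turn (tool −z), done gently.

```bash
python3 shift.py '0 0 0 0 0 -0.5;0 0 0 0 0 -1;0 0 0 0 0 -1.5;0 0 0 0 0 -2;0 0 0 0 0 -2.5' | tail -3
python3 shift.py '0 0 0 0 0 -3;0 0 0 0 0 -3;0 0 0 0 0 -3;0 0 0 0 0 -3;0 0 0 0 0 -3'| tail -3
python3 shift.py '0 0 0 0 0 -3;0 0 0 0 0 -3;0 0 0 0 0 -3;0 0 0 0 0 -3;0 0 0 0 0 -3'| tail -3
python3 shift.py '0 0 0 0 0 -3;0 0 0 0 0 -3;0 0 0 0 0 -3;0 0 0 0 0 -3;0 0 0 0 0 -3'| tail -3
python3 shift.py '0 0 0 0 0 -3;0 0 0 0 0 -3;0 0 0 0 0 -3;0 0 0 0 0 -3;0 0 0 0 0 -3'| tail -3
python3 shift.py '0 0 0 0 0 -3;0 0 0 0 0 -3;0 0 0 0 0 -2.5;0 0 0 0 0 -2;0 0 0 0 0 -1.5'| tail -3
python3 shift.py '0 0 0 0 0 -1.5;0 0 0 0 0 -0.7;0 0 0 0 0 0;0 0 0 0 0 0;0 0 0 0 0 0'| tail -3
python3 t.py
python3 - <<'E'
from h import *
a,d=r.grab_frame("top");b,e=r.grab_frame("scene")
np.savez("end.npz",a=a,d=d,b=b,e=e)
cv2.imwrite("pics/end.png",np.hstack([cv2.resize(a[140:300,320:520,::-1],(400,320)),cv2.resize(b[60:250,280:470,::-1],(400,320))]))
H=cv2.cvtColor(a,cv2.COLOR_RGB2HSV).astype(int)
for n,p,dd,bx in(("top",a,d,(380,480,150,260)),("scene",b,e,(330,430,140,230))):
    H=cv2.cvtColor(p,cv2.COLOR_RGB2HSV).astype(int);m=box(((H[...,0]<6)|(H[...,0]>172))&(H[...,1]>150)&(H[...,2]>90),*bx)
    P=cloud(n,dd);Q=P[m&(P[...,2]>.1)&(P[...,2]<.2)]
    if len(Q):
        c=np.median(Q,0);print(n,len(Q),c,"yaw",np.degrees(np.arctan2(c[1]+.0925,c[0]-.469)),np.hypot(c[1]+.0925,c[0]-.469))
E
```

```text
contact_force: [-0.8, 0.6, -3.3]
width: 0.0133
gripper_force: 30.0
contact_force: [0.5, 0.1, -2.6]
width: 0.0138
gripper_force: 30.0
contact_force: [0.3, 1.4, -3.8]
width: 0.0135
gripper_force: 30.0
contact_force: [-0.9, 0.1, -3.1]
width: 0.0136
gripper_force: 30.0
contact_force: [0.7, 0.4, -4.7]
width: 0.0138
gripper_force: 30.0
contact_force: [-0.3, 0.3, -3.1]
width: 0.0139
gripper_force: 30.0
contact_force: [0.3, -0.2, -3.3]
width: 0.0136
gripper_force: 30.0
12.55 [ 0.4691 -0.0925  0.2222] yaw 102.36 tilt axis [ 0. -0. -1.] to grasp (tool) [0.0005 0.0002 0.0992] q [ -25.2   14.2   97.2   -0.    68.6 -127.6] F [ 0.31 -0.24 -3.26] w 0.0135745392507103 29.991038236767054
scene 10 [ 0.48802457 -0.18007975  0.14698775] yaw -77.74428999616669 0.08962224286222775
```

View pics/end.png

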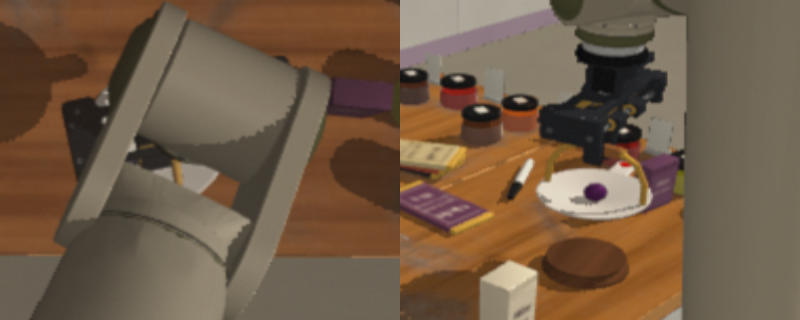

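The dish is level, with the truffle centred at about (596,191). The lip is at −77.7° and the carton bears −77.7°. Both cartons are where they were.

```bash
python3 -c "
from cell import r
print(r.finish_job())"
```

```text
the job is handed in; nothing more can be done
None
```

Job handed in at about 12.7 s: the dish is still gripped and level about 10 cm above its stand, with the lip pointing at the purple carton, the truffle centred and both cartons standing where they were.

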